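# Torque a gearbox filler plug with a click wrench

### The arm

A 6-joint arm with a two-finger parallel gripper is mounted at the origin on a cart in front of the work surface, level with it; the furniture and walls round the work are solid. World frame = base frame: x ahead of the robot, y to its left, z up, the work surface at z = 0. Lengths are in m, angles in rad, forces in N, time in s.
With the tool pointing down it reaches from about 0.425 to 0.925 m from the base axis. Payload 12.5 kg.
Tool frame: the origin (TCP) lies at the very end of the fingers, on their centre line; the grasp point (between the pads) lies 19 mm behind it (manip.grasp_offset is the distance from the TCP to the grasp point, in m); z points along the fingers, y is the line along which they close (so a half turn about z gives the same grasp; the last joint's range is limited). The gripper opens to 85 mm and grips with 20 to 120 N. Pads are 22 mm wide; open, the fingers measure 114 mm over their backs; the gripper's body (76 mm by 85 mm) begins 54 mm behind the grasp point. The pads swing forward as they close: fully open they stand 13 mm farther back than shut.
Start: joints at [1.156, 0.491, 1.559, -0, 1.092, -0.106], TCP at [0.19, 0.595, 0.231] pointing down, gripper open.
Joint ranges: [-3.1, 3.1], [-0.84, 2.19], [0.05, 2.79], [-1.13, 4.28], [0.06, 2.93], [-2.69, 2.69]. Speed limits (rad/s): [2.22, 2.22, 2.79, 3.14, 3.14, 3.14].

### API

Orientations are given as a unit quaternion [x, y, z, w].
In Python, from cell import manip gives the robot as it stands.
- The arm moves only by the tool servo_tool, never from a script. Its argument "commands" is a list of rows, each a list of 3 entries, a list of its own where there are three numbers: the opening, from -1 (shut) to 1 (fully open), so that 0 is half open, then the shift along the tool's x, y, z in m, then the turn about the tool's z in degrees. A call has 1 to 10 rows; each row is the pose to reach, as a shift and turn from the pose commanded when the call began, along the tool's axes at that moment; what a row does not reach only later rows make up. A row lasts 1/10 s, in which the tool goes at most 50 mm and 8.59 degrees, less where a joint would pass 70% of its speed; a pose out of reach is approached as far as the arm can. A call with a gripper value outside its range is refused whole. The fingers move at their own pace and stop on an object; the grip force is fixed at half the most. Time passes only in rows, so rows that repeat a pose let the fingers close. It gives the time, the measured TCP pose, the force, the opening and the grip force at its end, in the units of the state.
- manip.observe(): the state, without advancing time (a new reading comes with each control period).
- manip.camera(name): name is "side" or "top"; returns a dict with "color" (400x640x3 uint8, red, green, blue), "K" (3x3 intrinsics, pixels), "R" (3x3) and "t" (3): a world point X has camera coordinates R X + t. Camera axes: x right, y down, z forward; pixel columns grow to the right and rows downward; lengths in m; the calibration is good to about 2 mm. A picture is of the moment at which its call begins. There is no depth.
- manip.close_job(): hands the job in; it is judged then, once.
The state is a dict: "clock": time; "joints": joint angles; "joint_vel": joint speeds; "joint_efforts": joint torques, N m; "ee_pos": TCP position; "orientation": TCP orientation; "wrist_force": force on the tool from outside, world axes, zero at the start; "ft_torque": the same for the moment, N m; "width": finger opening in m; "gripper_force": force on a finger pad.
Only numpy, scipy, OpenCV 4.12 (cv2) and the standard library are available. Lean on these libraries where they do the work, as an engineer would, in place of code of your own. Each camera call takes 0.05 s, during which the arm holds its last target. There are 200 camera calls.

### The job

The filler plug on top of the small gearbox is only finger-tight: take the torque wrench out of its open case, put its ring end right down over the plug's square head and tighten the plug clockwise until the wrench gives way, then stop at once, without pulling on to the wrench's hard stop. Lift the wrench off and lay it back in the two saddles of its case, the way round it was, leaving the other things on the bench where they are.

Things in the scene. Friction and masses are not known exactly. Their poses are not given: they have to be found in the camera images.
- torque_wrench: click-type torque wrench, 0.40 kg, 297 mm long: black flat-sided grip (112 long, 24 wide, 26 high, x = -66 to 46), tube 18 diameter (to x = 153), steel ring end, knurled knob at the tail. Origin on the centre line inside the grip, where it is to be held; x points to the ring, z up (the ring lies flat, its axis along z); centre of mass about 45 ahead of the origin
- ring_centre (a point): centre of the ring end, 190 mm ahead of the wrench origin on its x axis. The ring is 59 across outside and 14 thick (7 above and below this point), open through, with an eight-point (double-square) bore for squares 32.4 across flats, mouths bevelled by 2: it fits a square whose flats face along this point x axis or any 45 degrees from it, 1.2 clear all round; z is the ring axis
- click (a joint): breakaway joint of the wrench, 33 mm behind the ring centre: rad by which the handle has swung clockwise past the ring. A spring holds it at 0 to -0.02 until about 2 N m act there (some 2.2 N m on the plug, 7 to 13 N across the grip); then it gives: the plug stops turning and the torque drops, by about a quarter, as the handle swings on. Over 0.05 it has given; hard stop at 0.18; springs back when let go
- plug_head (a point): middle of the square head on the plug axis, 99 mm above the bench; z up. The steel head is 30 across flats, from 8 below to 7 above this point, top edges bevelled, on a round collar 47 wide where the ring comes to rest (its centre then 1 below this point). Flats face along this point x and y axes; it turns with the plug. The gearbox cover is 21 below, its screw heads 16 below
- plug (a joint): turn of the plug, rad, growing clockwise seen from above (tightening). It starts between 0.1 and 0.45; turning it takes about 1.3 N m at 0 and 1.3 N m more for each further rad. It stays where it is left
- gearbox: grey worm gearbox bolted down, foot 116 x 120, housing 92 x 86, cover at 78 high, plug in the middle of the top, sight glass in front, shaft stub to the rear (+x, to 90 from the middle). Origin under its middle. To its right a tall toolbox fills the back of the bench: front face at x = 640, for all y below 0, 285 high
- case_tray: open half of the wrench case, fixed: black tray 321 x 88, rim 16 high, two notched saddles at x = 100 (tube, 16 long) and x = -46 (end of the grip, 14 long). x points to the ring end. With the wrench at home its origin is 40 above this origin (within 6 along) and its axes agree. The notches have 2.5 play either side, flaring to 8.5; their tops stand at 45 (tube) and 41 (grip)
- gear: bystander: small steel gear lying flat, 60 diameter x 21
- bearing: bystander: ball bearing lying flat, 40 diameter x 12
- spanner: bystander: combination spanner lying flat, 170 x 28 x 6
- driver: bystander: red-handled screwdriver, 170 x 26 x 27
- key_set: bystander: set of hexagon keys in a holder, 85 x 28 x 21
- grease_tin: bystander: round tin, 80 diameter x 69 high

How it is judged:
On the way, in this order (a step that is already met when the one before it is completed fails the run):
1. the ring is right down over the plug's square head (horizontal distance between ring_centre and plug_head below 0.004 m and z of ring_centre in the frame of plug_head between -0.005 and 0.004 m), for 0.2 s.
2. the wrench gives way (its breakaway joint swings over 0.05 rad) while its ring is on the plug, the plug having been turned (all of step 1 and value of joint click above 0.05 rad and value of joint plug above 0.48 rad), for 0.05 s.
At the end, for the whole second after the job is handed in: the plug is left tight (joint plug over 0.48 rad); the wrench lies still in both saddles of its case, the way round it was: origin within 20 mm of home along the case, 8 across, 6 in height; ring within 25 along, 15 across, 8 in height; its breakaway joint back at 0 (under 0.02 rad) (value of joint plug above 0.48 rad and x of torque_wrench in the frame of case_tray between -0.02 and 0.02 m and y of torque_wrench in the frame of case_tray between -0.008 and 0.008 m and z of torque_wrench in the frame of case_tray between 0.034 and 0.045 m and x of ring_centre in the frame of case_tray between 0.165 and 0.215 m and y of ring_centre in the frame of case_tray between -0.015 and 0.015 m and z of ring_centre in the frame of case_tray between 0.032 and 0.048 m and value of joint click below 0.02 rad and linear speed of torque_wrench below 0.02 m/s); the robot touches nothing.
It fails at once if the wrench is driven on to its hard stop (breakaway joint over 0.172 rad): the plug is over-tightened (value of joint click above 0.172 rad).
It fails at once if a bystander is moved by more than 30 mm (distance of any of gear, bearing, spanner, driver, key_set, grease_tin from where it was at the start of the episode above 0.03 m).
It also fails if it takes over 72 s, if anything falls off the work surface, if the arm or the gripper's body presses on something with over 40 N, if the wrist force passes 120 N, or if a joint passes its speed limit or range.

## Working session

There is one attempt and no reset: what is moved stays moved. The work goes in short steps, Python scripts to look and compute and a tool call to move; the robot and the scene stay as the last step left them, time stands still between calls to the robot, and variables do not carry over. Pictures are saved under pics/ and viewed, at most 10 in all, crops included, and the job is handed in when it is done.

Besides the shell and the picture viewer there is one more tool, called after "Call:" as name([rows], argument=value, ...), one row to a line, values as JSON. servo_tool: Moves the arm, as the interface text tells. Its arguments: {"type":"object","properties":{"commands":{"type":"array"}},"required":["commands"]}

```bash
mkdir -p pics; ls; python3 - <<'E'
from cell import manip
import cv2,numpy as np
print(manip.observe())
for n in("side","top"):
    c=manip.camera(n); cv2.imwrite(f"pics/{n}0.png",c["color"][:,:,::-1]); print(n,c["K"].tolist(),c["R"].tolist(),c["t"].tolist())
E
```

```text
pics
{'clock': 0.0, 'joints': array([ 1.15638607e+00,  4.91578173e-01,  1.55945802e+00,  1.24105326e-05,
        1.09168012e+00, -1.05597948e-01]), 'joint_vel': array([ 0.00185611,  0.00073683,  0.00035501, -0.00177865,  0.00044715,
        0.00076133]), 'joint_efforts': array([ 1.13599137e-03, -6.18445873e+01, -2.61602765e+01,  8.91442005e-05,
        3.83188220e-03, -1.92776696e-05]), 'ee_pos': array([0.18983845, 0.59523676, 0.23071322]), 'orientation': array([ 1.53796152e-01,  9.88102438e-01, -5.41530973e-04, -1.49757708e-04]), 'wrist_force': array([ 0.48064359, -0.11860499,  0.49857781]), 'ft_torque': array([-0.00994479, -0.02552102, -0.00341969]), 'gripper_force': 0.0, 'width': 0.0854598849206129}
side [[413.45334678578234, 0.0, 314.78615867203945], [0.0, 413.45334678578234, 206.37679722967277], [0.0, 0.0, 1.0]] [[-0.9998013514150886, -0.015408686830265, -0.01264239212843103], [0.006034089647237255, 0.3705296798226714, -0.9288010261259608], [0.01899598564674392, -0.9286928064439153, -0.370363097228427]] [0.502144733188311, 0.06265847443099502, 1.3282329841241372]
top [[488.8794405791969, 0.0, 311.10759966162163], [0.0, 488.8794405791969, 199.48160336909865], [0.0, 0.0, 1.0]] [[-0.03974570736851308, -0.9992084656932365, -0.0016494946938458428], [-0.9786174562975051, 0.03925996355614783, -0.2019072299135698], [0.20181217251587602, -0.006410721374264209, -0.9794032620304488]] [0.04464836916560071, 0.5115221822628455, 1.2230165770233195]
```

View pics/top0.png

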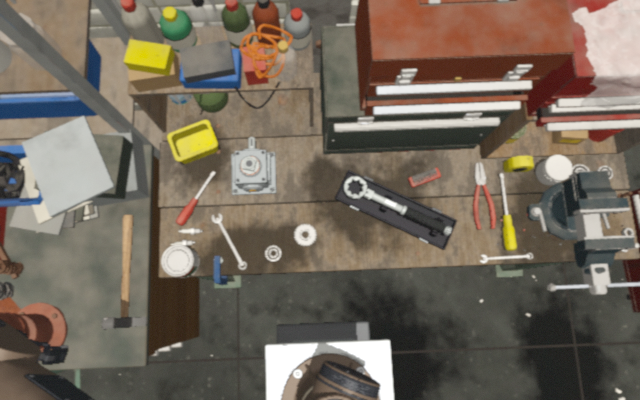

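View pics/side0.png

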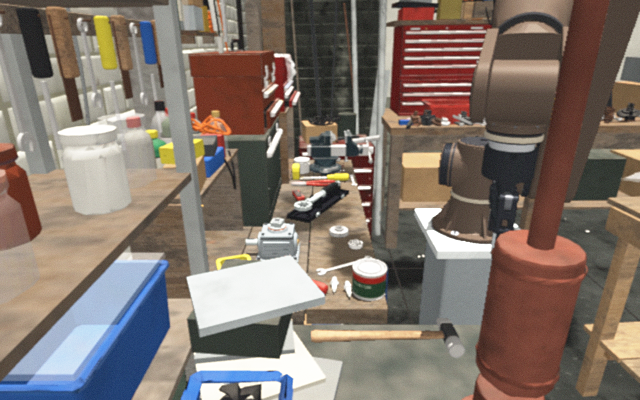

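The top view shows the wrench with its ring at about (355,187) and tail at about (450,232), and the gearbox plug at (253,164). In the side view the case is at about (318,203) and the gearbox at about (280,237). Next I enlarge both areas.

```bash
cat > h.py <<'E'
import numpy as np,cv2
from cell import manip
def ray(c,uv,z):
    "world point on plane z seen at pixel uv"
    d=c["R"].T@np.linalg.solve(c["K"],[uv[0],uv[1],1.]); o=-c["R"].T@c["t"]
    return o+d*(z-o[2])/d[2]
def proj(c,X):
    p=c["K"]@(c["R"]@np.asarray(X,float)+c["t"]); return p[:2]/p[2]
def crop(im,u,v,w,h,s):
    return cv2.resize(im[v:v+h,u:u+w],None,fx=s,fy=s,interpolation=cv2.INTER_CUBIC)
E
python3 - <<'E'
import cv2,numpy as np
from h import *
im=cv2.imread("pics/top0.png")
a=crop(im,328,165,133,90,6); b=crop(im,223,130,66,70,6)
cv2.imwrite("pics/c1.png",a); 
side=cv2.imread("pics/side0.png"); s=crop(side,245,205,66,70,6)
cv2.imwrite("pics/c2.png",np.hstack([b,s]))
E
```

```text
(no output)
```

View pics/c1.png

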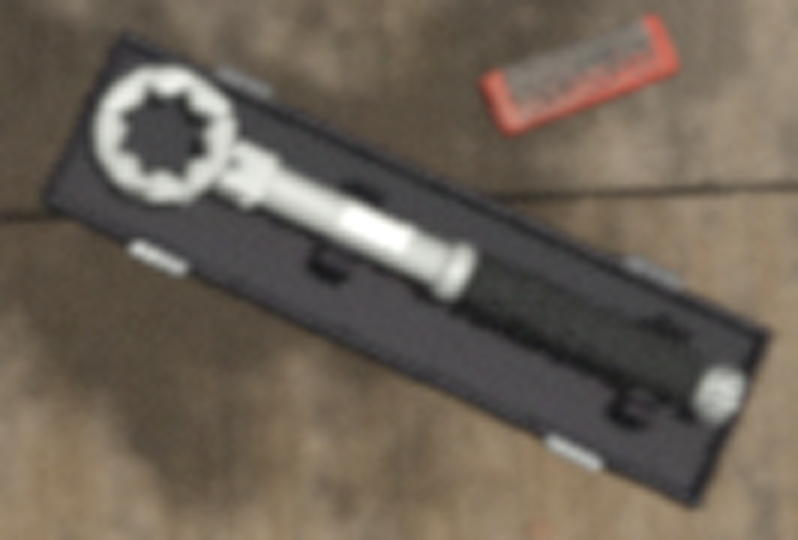

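View pics/c2.png

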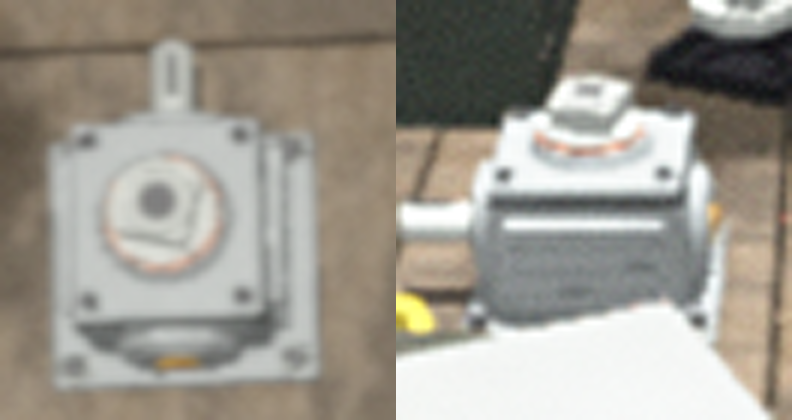

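c1 shows the ring centre at crop (165,133), the knob at (720,392) and the tray corners. c2 shows the plug dot at (157,200) in the top view. The head edges there run (120,232)-(187,245)-(205,185), so the head is turned about 14° clockwise.

```bash
python3 - <<'E'
from h import *
T=manip.camera("top");S=manip.camera("side")
np.set_printoptions(precision=4,suppress=True)
f=lambda x,y,u,v:((x+.5)/6-.5+u,(y+.5)/6-.5+v)
W=lambda x,y,z:ray(T,f(x,y,328,165),z)
G=lambda x,y,z:ray(T,f(x,y,223,130),z)
r=W(165,133,.047);k=W(720,392,.05);d=r-k
print("ring",r,"knob",k,np.linalg.norm(d[:2]),"yaw",np.degrees(np.arctan2(d[1],d[0])))
for a in[(120,38),(45,205),(770,335),(697,502)]:print("tray",W(*a,.016))
cs=[W(*a,.016) for a in[(120,38),(45,205),(770,335),(697,502)]]
e=(cs[0]+cs[1]-cs[2]-cs[3])/2;print("traycentre",sum(cs)/4,"L",np.linalg.norm(e),"yaw",np.degrees(np.arctan2(e[1],e[0])))
p=G(157,200,.106);print("plug top",p)
# triangulate with side
us=f(194,90,245,205);best=min(np.arange(.08,.13,.001),key=lambda z:np.linalg.norm(proj(S,ray(T,f(157,200,223,130),z))-us));print("z tri",best,proj(S,p),us)
for a,b in[((120,232),(187,245)),((187,245),(205,185))]:
    q=G(*b,.1)-G(*a,.1);print("edge",np.linalg.norm(q),np.degrees(np.arctan2(q[1],q[0])))
q=G(75,122,.078),G(262,118,.078),G(75,318,.078),G(262,318,.078)
# gearbox cover screws
sc=[G(*a,.083) for a in[(88,140),(240,134),(88,302),(242,296)]];print("screw centre",sum(sc)/4)
for i,j in((1,0),(3,2)):
    v=sc[j]-sc[i];print("gb yaw",np.degrees(np.arctan2(v[1],v[0]))-90)
for i,j in((2,0),(3,1)):
    v=sc[j]-sc[i];print("gb yaw",np.degrees(np.arctan2(v[1],v[0])))
# head contour sub-pixel: side top-face corners in c2
for a in[(545,118),(568,80),(633,84),(608,130)]:print("sidecorner",ray(S,f(a[0]-396,a[1],245,205),.106))
E
```

```text
ring [ 0.5435 -0.0929  0.047 ] knob [ 0.4192 -0.3243  0.05  ] 0.26269557432404883 yaw 61.74508565498957
tray [ 0.5956 -0.0782  0.016 ]
tray [ 0.5198 -0.0404  0.016 ]
tray [ 0.4481 -0.3586  0.016 ]
tray [ 0.3756 -0.3193  0.016 ]
traycentre [ 0.4848 -0.1991  0.016 ] L 0.31533160206577104 yaw 62.45701032659568
plug top [0.6027 0.1788 0.106 ]
z tri 0.10400000000000002 [276.6701 218.8007] (276.9166666666667, 219.58333333333334)
edge 0.029100101051364465 -103.5890713687752
edge 0.02728948572559824 -17.206609914695658
screw centre [0.6015 0.1785 0.083 ]
gb yaw 0.04962791457774074
gb yaw -0.0020933633336284174
gb yaw -0.5302709634096172
gb yaw -0.4510686924563386
sidecorner [0.6184 0.215  0.106 ]
sidecorner [0.6128 0.1725 0.106 ]
sidecorner [0.5825 0.1776 0.106 ]
sidecorner [0.5892 0.2282 0.106 ]
```

Call:
servo_tool([
  [1, [-0.4, -0.235, 0], 85],
  [1, [-0.4, -0.235, 0], 85],
  [1, [-0.4, -0.235, 0], 85],
  [1, [-0.4, -0.235, 0], 85],
  [1, [-0.4, -0.235, 0], 85],
  [1, [-0.4, -0.235, 0], 85],
  [1, [-0.4, -0.235, 0], 85],
  [1, [-0.4, -0.235, 0], 85],
  [1, [-0.4, -0.235, 0], 85],
  [1, [-0.4, -0.235, 0], 85],
])

```text
clock: 1.2
ee_pos: [0.5021, 0.2467, 0.2311]
orientation: [0.784, 0.621, 0.0, 0.0]
wrist_force: [-0.3, -0.1, 1.0]
width: 0.0853
gripper_force: 0.0
```

```bash
cat >> h.py <<'E'
from scipy.spatial.transform import Rotation as Ro
def pose():
    s=manip.observe(); R=Ro.from_quat(s["orientation"]).as_matrix(); return s,R
def go(x,y,z,psi):
    "shift and turn (tool axes) from here to world target, psi=yaw of tool x in deg"
    s,R=pose(); now=np.degrees(np.arctan2(R[1,0],R[0,0]))
    t=R.T@(np.array([x,y,z])-s["ee_pos"]); 
    print("t%.2f"%s["clock"],"at",s["ee_pos"].round(4),"psi %.1f"%now,"tilt",R[:2,2].round(4),"shift",t.round(4),"turn %.1f"%((now-psi+180)%360-180),"F",s["wrist_force"].round(1),"M",s["ft_torque"].round(2),"w %.4f"%s["width"])
E
python3 -c "
from h import *
go(.454,-.261,.15,62)"
```

```text
t1.20 at [0.5021 0.2467 0.2311] psi 76.8 tilt [ 0.0005 -0.0003] shift [-0.5053  0.0694  0.0813] turn 14.8 F [-0.3 -0.1  1. ] M [0.01 0.02 0.  ] w 0.0853
```

Call:
servo_tool([
  [1, [-0.505, 0.069, 0.08], 15],
  [1, [-0.505, 0.069, 0.08], 15],
  [1, [-0.505, 0.069, 0.08], 15],
  [1, [-0.505, 0.069, 0.08], 15],
  [1, [-0.505, 0.069, 0.08], 15],
  [1, [-0.505, 0.069, 0.08], 15],
  [1, [-0.505, 0.069, 0.08], 15],
  [1, [-0.505, 0.069, 0.08], 15],
  [1, [-0.505, 0.069, 0.08], 15],
  [1, [-0.505, 0.069, 0.08], 15],
])

```text
clock: 2.2
ee_pos: [0.4567, -0.2442, 0.1535]
orientation: [0.856, 0.517, 0.0, 0.0]
wrist_force: [1.2, 0.4, -0.6]
width: 0.0851
gripper_force: 0.0
```

Call:
servo_tool([
  [1, [-0.01, 0, 0], 0],
  [1, [-0.01, 0, 0], 0],
])

```text
clock: 2.4
ee_pos: [0.4519, -0.2522, 0.1533]
orientation: [0.857, 0.516, -0.0, -0.0]
wrist_force: [0.6, 0.3, 0.5]
width: 0.0853
gripper_force: 0.0
```

```bash
python3 - <<'E'
from h import *
T=manip.camera("top")
im=T["color"][:,:,::-1]
cv2.imwrite("pics/c3.png",crop(im,328,155,133,100,6))
go(.454,-.261,.025,62)
E
```

```text
t2.45 at [ 0.4523 -0.251   0.1536] psi 62.2 tilt [-0.0005  0.0006] shift [-0.0081  0.0063  0.1286] turn 0.2 F [-0.3  0.4  0.1] M [-0.01  0.03 -0.02] w 0.0854
```

View pics/c3.png

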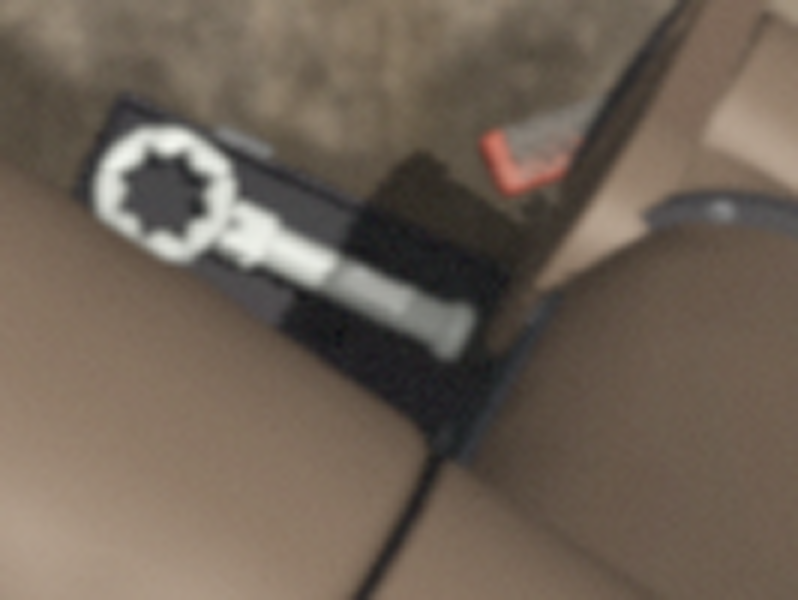

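The gripper (about (620,400) in the crop) hides the grip. The ring at (165,193) is unmoved. Descending now and closing.

Call:
servo_tool([
  [1, [-0.008, 0.006, 0.04], 0],
  [1, [-0.008, 0.006, 0.08], 0],
  [1, [-0.008, 0.006, 0.1], 0],
  [1, [-0.008, 0.006, 0.12], 0],
  [1, [-0.008, 0.006, 0.13], 0],
  [1, [-0.008, 0.006, 0.13], 0],
  [1, [-0.008, 0.006, 0.13], 0],
])

```text
clock: 3.15
ee_pos: [0.4547, -0.2603, 0.0245]
orientation: [0.856, 0.518, 0.0, 0.0]
wrist_force: [-0.4, -0.3, -0.1]
width: 0.0855
gripper_force: 0.0
```

```bash
python3 -c "
from h import *
go(.454,-.261,.024,62)"
```

```text
t3.15 at [ 0.4547 -0.2603  0.0245] psi 62.4 tilt [ 0.0006 -0.0003] shift [-0.0009 -0.0003  0.0005] turn 0.4 F [-0.4 -0.3 -0.1] M [ 0.03  0.01 -0.01] w 0.0855
```

Call:
servo_tool([
  [-1, [0, 0, 0], 0],
  [-1, [0, 0, 0], 0],
  [-1, [0, 0, 0], 0],
  [-1, [0, 0, 0], 0],
  [-1, [0, 0, 0], 0],
  [-1, [0, 0, 0], 0],
  [-1, [0, 0, 0], 0],
  [-1, [0, 0, 0], 0],
  [-1, [0, 0, 0], 0],
  [-1, [0, 0, 0], 0],
])

```text
clock: 4.15
ee_pos: [0.4543, -0.261, 0.0242]
orientation: [0.856, 0.517, 0.0, 0.0]
wrist_force: [-0.6, 1.1, 5.9]
width: 0.0234
gripper_force: 58.7
```

```bash
python3 -c "
from h import *
go(.454,-.261,.024,62)"
```

```text
t4.15 at [ 0.4543 -0.261   0.0242] psi 62.3 tilt [ 0.0004 -0.0002] shift [-0.0002 -0.0002  0.0002] turn 0.3 F [-0.6  1.1  5.9] M [ 0.17  0.1  -0.03] w 0.0234
```

Call:
servo_tool([
  [-1, [0, 0, -0.01], 0],
  [-1, [0, 0, -0.03], 0],
  [-1, [0, 0, -0.06], 0],
  [-1, [0, 0, -0.1], 0],
  [-1, [0, 0, -0.13], 0],
  [-1, [0, 0, -0.14], 0],
  [-1, [0, 0, -0.14], 0],
  [-1, [0, 0, -0.14], 0],
])

```text
clock: 4.95
ee_pos: [0.4537, -0.2605, 0.1625]
orientation: [0.856, 0.517, -0.0, -0.001]
wrist_force: [-1.0, -0.1, -4.0]
width: 0.0227
gripper_force: 59.3
```

```bash
python3 -c "
from h import *
go(.551,-.0045,.165,74.5)"
```

```text
t4.95 at [ 0.4537 -0.2605  0.1625] psi 62.3 tilt [-0.0015  0.0012] shift [ 0.2719 -0.0328 -0.0023] turn -12.2 F [-1.  -0.1 -4. ] M [-0.2   0.11  0.06] w 0.0227
```

Call:
servo_tool([
  [-1, [0.03, -0.003, 0], -1],
  [-1, [0.07, -0.008, 0], -3],
  [-1, [0.11, -0.013, 0], -5],
  [-1, [0.15, -0.018, 0], -7],
  [-1, [0.19, -0.023, 0], -9],
  [-1, [0.23, -0.028, 0], -11],
  [-1, [0.26, -0.032, 0], -12],
  [-1, [0.272, -0.033, 0], -12],
  [-1, [0.272, -0.033, 0], -12],
  [-1, [0.272, -0.033, 0], -12],
])

```text
clock: 5.95
ee_pos: [0.5508, -0.0051, 0.1626]
orientation: [0.797, 0.604, -0.001, -0.001]
wrist_force: [-0.3, -0.1, -4.0]
width: 0.0228
gripper_force: 59.3
```

```bash
python3 - <<'E'
from h import *
T=manip.camera("top");S=manip.camera("side")
cv2.imwrite("pics/t4.png",T["color"][:,:,::-1]);cv2.imwrite("pics/s4.png",S["color"][:,:,::-1])
cv2.imwrite("pics/c4.png",np.hstack([crop(T["color"][:,:,::-1],215,120,66,80,6),crop(S["color"][:,:,::-1],245,165,66,80,6)]))
go(.551,-.0045,.165,74.5)
E
```

```text
t6.05 at [ 0.551  -0.0057  0.1632] psi 74.2 tilt [-0.0011  0.0001] shift [ 0.0012 -0.0003 -0.0018] turn -0.3 F [-0.2 -0.9 -4.4] M [-0.24  0.05  0.07] w 0.0232
```

View pics/c4.png

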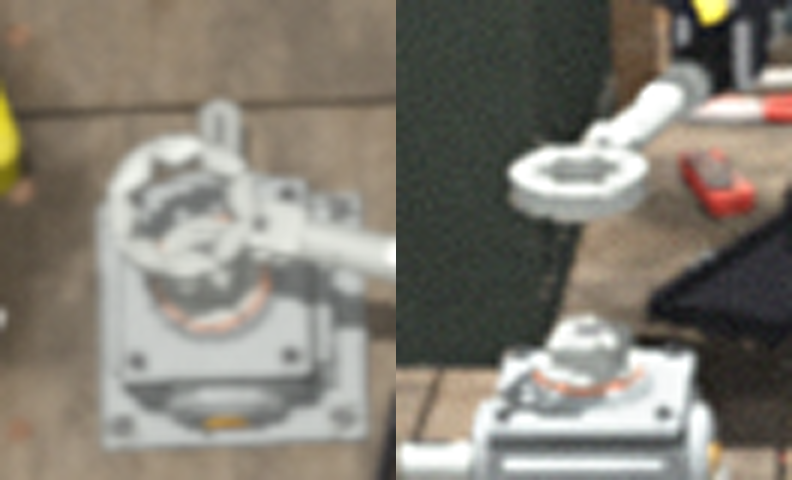

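c4 shows the ring above the plug. Its centre is at about (180,206) in the top crop, and its top face centre is at about (579,175) in the side crop. The plug dot in the side crop is at about (590,327).

```bash
cat >> h.py <<'E'
def tri(T,ut,S,us):
    A=[];b=[]
    for c,uv in((T,ut),(S,us)):
        d=c["R"].T@np.linalg.solve(c["K"],[uv[0],uv[1],1.]);d/=np.linalg.norm(d);o=-c["R"].T@c["t"];P=np.eye(3)-np.outer(d,d);A.append(P);b.append(P@o)
    A=np.vstack(A);b=np.hstack(b);X=np.linalg.lstsq(A,b,rcond=None)[0];return X,np.linalg.norm(A@X-b)
E
python3 - <<'E'
from h import *
T=manip.camera("top");S=manip.camera("side")
f=lambda x,y,u,v:((x+.5)/6-.5+u,(y+.5)/6-.5+v)
print("ring",tri(T,f(180,206,215,120),S,f(579-396,175,245,165)))
print("plug",tri(T,f(157,200,223,130),S,f(194,90,245,205)),"now dot side",f(194,327,245,165),f(194,90,245,205))
print("ring on z.185 top",ray(T,f(180,206,215,120),.185),"side",ray(S,f(183,175,245,165),.185))
# brightness-based extents of ring in side view: light vs dark green background
g=cv2.imread("pics/s4.png")[165:245,245:311].astype(int)
m=(g.min(2)>110).astype(np.uint8);n,l,st,ce=cv2.connectedComponentsWithStats(m)
for i in range(1,n):
    if st[i,4]>30: print(st[i],ce[i])
for r in range(18,38):print(r,np.where(m[r,:50])[0][[0,-1]] if m[r,:50].any() else None)
E
```

```text
ring (array([0.60379712, 0.17941047, 0.17943408]), np.float64(0.0004364020513956473))
plug (array([0.60272659, 0.1790208 , 0.1039263 ]), np.float64(0.0008477245396888151)) now dot side (276.9166666666667, 219.08333333333334) (276.9166666666667, 219.58333333333334)
ring on z.185 top [0.60239064 0.17869553 0.185     ] side [0.60159626 0.19498958 0.185     ]
[   0    4   66   76 1958] [34.73442288 50.09959142]
18 [38 49]
19 [36 49]
20 [33 49]
21 [32 49]
22 [31 49]
23 [31 49]
24 [24 49]
25 [22 49]
26 [20 46]
27 [19 45]
28 [19 45]
29 [19 45]
30 [19 41]
31 [20 41]
32 [19 41]
33 [20 40]
34 [20 39]
35 [22 38]
36 [26 38]
37 [32 38]
```

Call:
servo_tool([
  [-1, [0, -0.001, 0.02], 0],
  [-1, [0, -0.001, 0.04], 0],
  [-1, [0, -0.001, 0.052], 0],
  [-1, [0, -0.001, 0.055], 0],
  [-1, [0, -0.001, 0.055], 0],
])

```text
clock: 6.65
ee_pos: [0.5505, -0.0047, 0.1087]
orientation: [0.797, 0.604, -0.0, -0.0]
wrist_force: [0.6, -0.5, -4.2]
width: 0.0231
gripper_force: 59.3
```

```bash
python3 - <<'E'
from h import *
T=manip.camera("top");S=manip.camera("side")
cv2.imwrite("pics/c5.png",np.hstack([crop(T["color"][:,:,::-1],223,125,50,60,8),crop(S["color"][:,:,::-1],255,190,50,60,8)]))
go(.551,-.0045,.085,74.5)
E
```

```text
t6.75 at [ 0.5509 -0.0046  0.1094] psi 74.3 tilt [ 0.0011 -0.    ] shift [0.0001 0.0001 0.0244] turn -0.2 F [-0.5  0.6 -3.8] M [-0.22  0.02 -0.01] w 0.0229
```

View pics/c5.png

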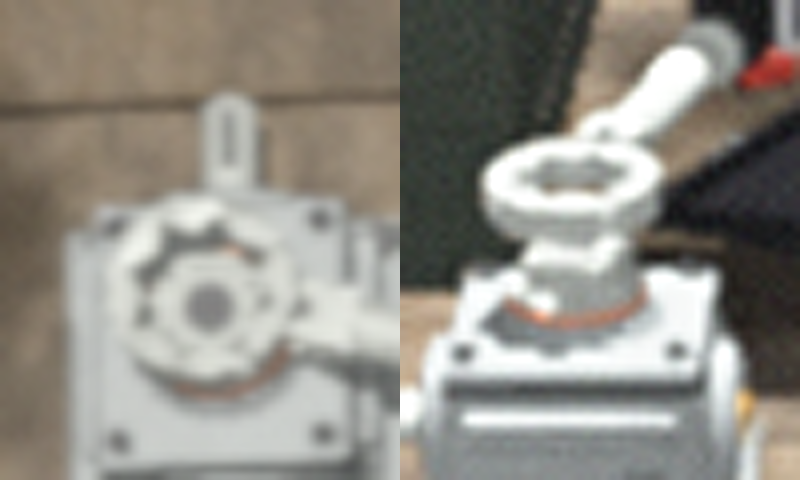

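c5: in the top crop the ring centre is at about (206,291) and the plug dot at (210,305). In the side crop the ring sits just above the head, with its top face centre at about (573,178).

```bash
python3 - <<'E'
from h import *
T=manip.camera("top");S=manip.camera("side")
f=lambda x,y,u,v:((x+.5)/8-.5+u,(y+.5)/8-.5+v)
print("ring tri",tri(T,f(206,291,223,125),S,f(173,178,255,190)))
for z in(.125,.129,.133):print(z,ray(T,f(206,291,223,125),z))
print("plug",ray(T,f(210,305,223,125),.106))
E
```

```text
ring tri (array([0.60270838, 0.1773729 , 0.12600656]), np.float64(0.0008208188732438218))
0.125 [0.6024001  0.17747686 0.125     ]
0.129 [0.60122048 0.17698338 0.129     ]
0.133 [0.60004086 0.1764899  0.133     ]
plug [0.60334484 0.17861731 0.106     ]
```

Call:
servo_tool([
  [-1, [0.0005, 0.0005, 0.005], 0],
  [-1, [0.0005, 0.0005, 0.01], 0],
  [-1, [0.0005, 0.0005, 0.015], 0],
  [-1, [0.0005, 0.0005, 0.018], 0],
  [-1, [0.0005, 0.0005, 0.018], 0],
])

```text
clock: 7.35
ee_pos: [0.5507, -0.0044, 0.0901]
orientation: [0.797, 0.604, -0.001, -0.0]
wrist_force: [-1.3, -3.4, -7.9]
width: 0.0226
gripper_force: 59.0
```

```bash
python3 -c "
from h import *
go(.551,-.0045,.085,74.5)"
```

```text
t7.35 at [ 0.5507 -0.0044  0.0901] psi 74.3 tilt [-0.0014 -0.0004] shift [-0.      0.0003  0.0051] turn -0.2 F [-1.3 -3.4 -7.9] M [-1.39  0.15 -0.02] w 0.0226
```

Call:
servo_tool([
  [-1, [0, 0, 0], 0],
  [-1, [0, 0, 0], 0],
])

```text
clock: 7.55
ee_pos: [0.5509, -0.0043, 0.0906]
orientation: [0.797, 0.604, -0.0, -0.0]
wrist_force: [-0.6, -5.1, -6.4]
width: 0.0228
gripper_force: 59.2
```

```bash
python3 - <<'E'
from h import *
T=manip.camera("top");S=manip.camera("side")
cv2.imwrite("pics/c6.png",np.hstack([crop(T["color"][:,:,::-1],223,125,50,60,8),crop(S["color"][:,:,::-1],255,190,50,60,8)]))
go(.551,-.0045,.085,74.5)
E
```

```text
t7.65 at [ 0.5509 -0.0043  0.0907] psi 74.3 tilt [-0.0005 -0.0003] shift [-0.0001  0.0002  0.0057] turn -0.2 F [-0.8 -5.1 -5.8] M [-1.43  0.36  0.07] w 0.0228
```

View pics/c6.png

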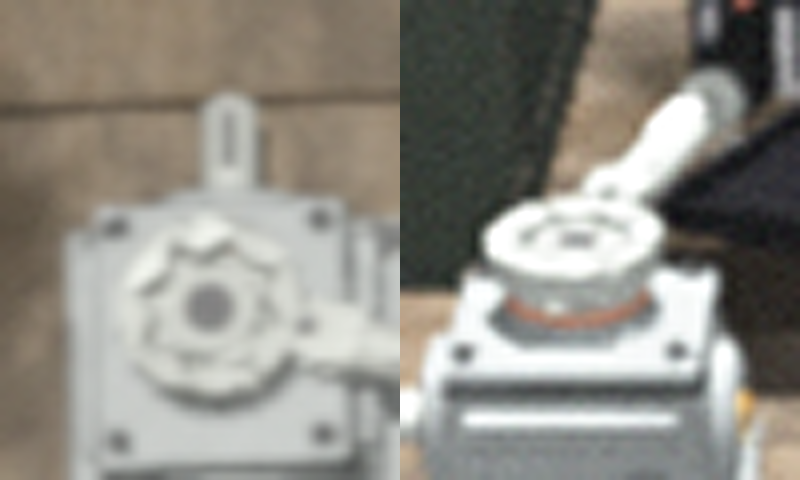

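c6 shows the ring over the head, with the dot at (210,305) top centred in it and the ring nearly down. The -5 N along the handle says I am about 1 mm too far forward, so I ease back and lower.

Call:
servo_tool([
  [-1, [-0.0015, 0, 0.001], 0],
  [-1, [-0.0015, 0, 0.003], 0],
  [-1, [-0.0015, 0, 0.005], 0],
  [-1, [-0.0015, 0, 0.006], 0],
  [-1, [-0.0015, 0, 0.006], 0],
])

```text
clock: 8.15
ee_pos: [0.5508, -0.0054, 0.0847]
orientation: [0.797, 0.604, 0.0, -0.0]
wrist_force: [-0.3, -0.4, -2.3]
width: 0.0232
gripper_force: 59.6
```

```bash
python3 -c "
from h import *
go(.551,-.0045,.085,74.5)"
```

```text
t8.15 at [ 0.5508 -0.0054  0.0847] psi 74.3 tilt [0.0002 0.0003] shift [ 0.0009 -0.     -0.0003] turn -0.2 F [-0.3 -0.4 -2.3] M [ 0.17 -0.    0.13] w 0.0232
```

Call:
servo_tool([
  [-1, [0, 0, 0.001], 0],
  [-1, [0, 0, 0.002], 0],
  [-1, [0, 0, 0.0025], 0],
  [-1, [0, 0, 0.0025], 0],
])

```text
clock: 8.55
ee_pos: [0.5508, -0.0055, 0.0823]
orientation: [0.797, 0.604, 0.0, 0.0]
wrist_force: [-0.1, -1.2, -1.3]
width: 0.023
gripper_force: 59.9
```

```bash
python3 - <<'E'
from h import *
go(.551,-.0045,.082,74.5)
# ring side-view vertical extent vs c6
for p in(1,2):
    T=manip.camera("top");S=manip.camera("side")
cv2.imwrite("pics/c7.png",np.hstack([crop(T["color"][:,:,::-1],223,125,50,60,8),crop(S["color"][:,:,::-1],255,190,50,60,8)]))
E
```

```text
t8.55 at [ 0.5508 -0.0055  0.0823] psi 74.3 tilt [0.0004 0.0001] shift [ 0.0011 -0.0001  0.0003] turn -0.2 F [-0.1 -1.2 -1.3] M [ 0.37 -0.05  0.05] w 0.0230
```

View pics/c7.png

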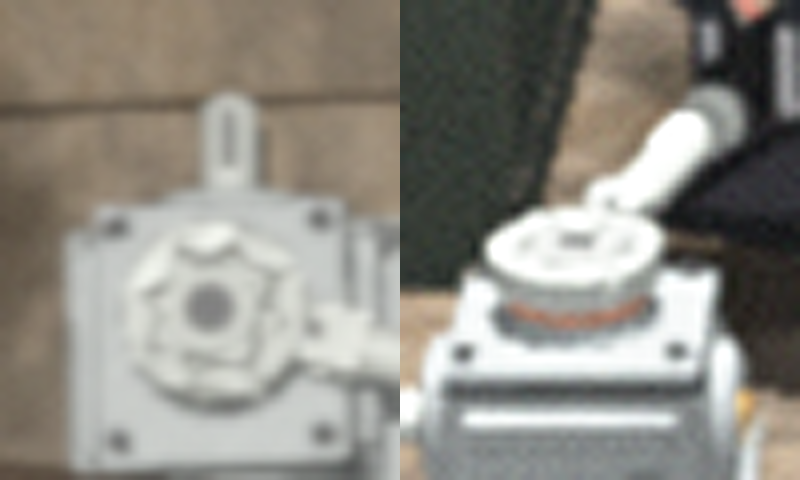

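c7 shows the ring flush on the collar and concentric with the dot at (210,305). Now I turn it clockwise on an arc about the plug.

Call:
servo_tool([
  [-1, [0.0001, -0.0066, 0], 2],
  [-1, [0.0005, -0.0133, 0], 4],
  [-1, [0.001, -0.0199, 0], 6],
  [-1, [0.0018, -0.0264, 0], 8],
  [-1, [0.0029, -0.033, 0], 10],
])

```text
clock: 9.25
ee_pos: [0.5206, 0.006, 0.0826]
orientation: [0.846, 0.532, 0.001, 0.001]
wrist_force: [4.2, -2.9, -1.2]
width: 0.0231
gripper_force: 60.0
```

```bash
cat >> h.py <<'E'
def st():
    s,R=pose();F=R.T@s["wrist_force"];M=R.T@s["ft_torque"]
    psi=np.arctan2(R[1,0],R[0,0]);c=s["ee_pos"][:2]+.19*np.array([np.cos(psi),np.sin(psi)])
    # angle of handle about plug axis (fixed centre)
    h=np.array([.6027,.1787])-s["ee_pos"][:2]
    print("t%.2f psi %.2f"%(s["clock"],np.degrees(psi)),"z %.4f"%s["ee_pos"][2],"Ftool",F.round(2),"Mtool",M.round(2),"ringc",c.round(4),"handle ang %.2f r %.4f"%(np.degrees(np.arctan2(h[1],h[0])),np.hypot(*h)),"plugT %.2f"%(M[2]-.19*F[1]),"w",s["width"])
E
python3 -c "
from h import *
st()"
```

```text
t9.25 psi 64.34 z 0.0826 Ftool [-0.79  4.99  1.17] Mtool [-0.74  0.2  -0.93] ringc [0.6029 0.1772] handle ang 64.58 r 0.1913 plugT -1.87 w 0.023054666767522585
```

Call:
servo_tool([
  [-1, [0.0001, -0.0066, 0], 2],
  [-1, [0.0005, -0.0133, 0], 4],
  [-1, [0.001, -0.0199, 0], 6],
])

```text
clock: 9.55
ee_pos: [0.5029, 0.0154, 0.0826]
orientation: [0.873, 0.488, 0.001, 0.001]
wrist_force: [4.4, -3.5, -1.3]
width: 0.0231
gripper_force: 60.2
```

```bash
python3 -c "
from h import *
st()"
```

```text
t9.55 psi 58.36 z 0.0826 Ftool [-0.69  5.59  1.29] Mtool [-0.7   0.12 -1.01] ringc [0.6026 0.1772] handle ang 58.58 r 0.1914 plugT -2.07 w 0.02312414045494372
```

Call:
servo_tool([
  [-1, [0, -0.0033, 0], 1],
  [-1, [0.0001, -0.0066, 0], 2],
  [-1, [0.0003, -0.01, 0], 3],
])

```text
clock: 9.85
ee_pos: [0.4945, 0.0209, 0.0825]
orientation: [0.885, 0.465, 0.0, 0.001]
wrist_force: [2.6, -6.3, -1.2]
width: 0.0235
gripper_force: 60.1
```

```bash
python3 -c "
from h import *
st()"
```

```text
t9.85 psi 55.39 z 0.0825 Ftool [-3.68  5.75  1.2 ] Mtool [-0.77 -0.23 -0.97] ringc [0.6024 0.1772] handle ang 55.56 r 0.1914 plugT -2.06 w 0.023528700022950527
```

Call:
servo_tool([
  [-1, [-0.0005, -0.0033, 0], 1],
  [-1, [-0.0004, -0.0066, 0], 2],
])

```text
clock: 10.05
ee_pos: [0.489, 0.0246, 0.0825]
orientation: [0.894, 0.449, 0.001, 0.001]
wrist_force: [4.7, -1.7, -0.8]
width: 0.0233
gripper_force: 60.2
```

```bash
python3 -c "
from h import *
st()"
```

```text
t10.05 psi 53.35 z 0.0825 Ftool [1.45 4.77 0.82] Mtool [-0.73  0.55 -1.08] ringc [0.6024 0.177 ] handle ang 53.58 r 0.1915 plugT -1.98 w 0.023329380562490825
```

Call:
servo_tool([
  [-1, [0, -0.0025, 0], 0.75],
  [-1, [0.0001, -0.005, 0], 1.5],
])

```text
clock: 10.25
ee_pos: [0.4847, 0.0278, 0.0824]
orientation: [0.899, 0.437, 0.001, 0.0]
wrist_force: [4.7, -2.3, -2.2]
width: 0.0232
gripper_force: 60.2
```

```bash
python3 -c "
from h import *
st()"
```

```text
t10.25 psi 51.82 z 0.0824 Ftool [1.07 5.08 2.23] Mtool [-0.73  0.47 -1.08] ringc [0.6022 0.1771] handle ang 51.99 r 0.1915 plugT -2.05 w 0.023176043820871964
```

Torque is still climbing, so it has not given yet. Continuing in small steps.

Call:
servo_tool([
  [-1, [0, -0.0025, 0], 0.75],
  [-1, [0.0001, -0.005, 0], 1.5],
])

```text
clock: 10.45
ee_pos: [0.4808, 0.0309, 0.0824]
orientation: [0.905, 0.425, 0.001, 0.0]
wrist_force: [3.0, -3.0, -1.5]
width: 0.0227
gripper_force: 60.2
```

```bash
python3 -c "
from h import *
st()"
```

```text
t10.45 psi 50.32 z 0.0824 Ftool [-0.39  4.27  1.46] Mtool [-0.79  0.44 -1.08] ringc [0.6021 0.1771] handle ang 50.48 r 0.1916 plugT -1.89 w 0.022720620909749578
```

```bash
cat >> h.py <<'E'
def avg(n=4):
    L=[]
    for i in range(n):
        manip.camera("side");s,R=pose();F=R.T@s["wrist_force"];M=R.T@s["ft_torque"];L.append([F[0],F[1],F[2],M[2],M[2]-.19*F[1],M[2]-.157*F[1]])
    psi=np.degrees(np.arctan2(R[1,0],R[0,0]));L=np.array(L)
    print("t%.2f psi %.2f z %.4f"%(s["clock"],psi,s["ee_pos"][2]),"Fx Fy Fz Mz plugT clickT",L.mean(0).round(2),"sd",L.std(0).round(2))
E
python3 -c "
from h import *
avg(6)"
```

```text
t10.75 psi 50.33 z 0.0823 Fx Fy Fz Mz plugT clickT [ 1.72  4.11  1.66 -1.   -1.78 -1.64] sd [0.69 0.26 0.55 0.03 0.05 0.04]
```

Call:
servo_tool([
  [-1, [0, -0.0017, 0], 0.5],
  [-1, [0.0001, -0.0033, 0], 1],
])

```text
clock: 10.95
ee_pos: [0.4782, 0.033, 0.0823]
orientation: [0.909, 0.417, 0.0, 0.0]
wrist_force: [4.4, -1.7, -1.3]
width: 0.0227
gripper_force: 60.3
```

```bash
python3 -c "
from h import *
st();avg(3)"
```

```text
t10.95 psi 49.31 z 0.0823 Ftool [1.63 4.46 1.35] Mtool [-0.8   0.57 -1.13] ringc [0.6021 0.1771] handle ang 49.48 r 0.1916 plugT -1.98 w 0.022732817795420066
t11.10 psi 49.33 z 0.0823 Fx Fy Fz Mz plugT clickT [ 1.42  4.51  1.29 -1.02 -1.88 -1.73] sd [0.27 0.33 0.22 0.03 0.09 0.08]
```

Call:
servo_tool([
  [-1, [0, -0.0025, 0], 0.75],
  [-1, [0.0001, -0.005, 0], 1.5],
])

```text
clock: 11.3
ee_pos: [0.4744, 0.0363, 0.0823]
orientation: [0.914, 0.405, 0.0, 0.0]
wrist_force: [4.7, -2.8, -1.8]
width: 0.0231
gripper_force: 60.3
```

```bash
python3 -c "
from h import *
st();avg(3)"
```

```text
t11.30 psi 47.80 z 0.0823 Ftool [1.1  5.35 1.81] Mtool [-0.79  0.57 -1.18] ringc [0.602  0.1771] handle ang 47.97 r 0.1917 plugT -2.19 w 0.023116304070503878
t11.45 psi 47.84 z 0.0823 Fx Fy Fz Mz plugT clickT [ 1.77  4.14  1.37 -0.99 -1.78 -1.64] sd [0.39 0.16 0.23 0.02 0.04 0.03]
```

Call:
servo_tool([
  [-1, [0, -0.0025, 0], 0.75],
  [-1, [0.0001, -0.005, 0], 1.5],
])

```text
clock: 11.65
ee_pos: [0.4707, 0.0397, 0.0823]
orientation: [0.919, 0.393, 0.0, 0.0]
wrist_force: [4.6, -2.9, -2.0]
width: 0.0229
gripper_force: 60.3
```

```bash
python3 -c "
from h import *
st();avg(2)"
```

```text
t11.65 psi 46.31 z 0.0823 Ftool [1.07 5.33 1.96] Mtool [-0.89  0.51 -1.11] ringc [0.6019 0.1771] handle ang 46.48 r 0.1917 plugT -2.12 w 0.02293091067859552
t11.75 psi 46.33 z 0.0823 Fx Fy Fz Mz plugT clickT [ 0.75  5.14  0.96 -1.03 -2.   -1.83] sd [0.4  0.14 0.14 0.04 0.02 0.02]
```

Call:
servo_tool([
  [-1, [0, -0.0025, 0], 0.75],
  [-1, [0.0001, -0.005, 0], 1.5],
])

```text
clock: 11.95
ee_pos: [0.4671, 0.0432, 0.0823]
orientation: [0.925, 0.381, 0.0, 0.0]
wrist_force: [4.0, -5.2, -0.4]
width: 0.023
gripper_force: 60.2
```

```bash
python3 -c "
from h import *
st();avg(2)"
```

```text
t11.95 psi 44.81 z 0.0823 Ftool [-0.88  6.5   0.39] Mtool [-1.05  0.38 -0.96] ringc [0.6019 0.1771] handle ang 44.99 r 0.1917 plugT -2.20 w 0.022983484483316864
t12.05 psi 44.81 z 0.0823 Fx Fy Fz Mz plugT clickT [-0.23  6.09  0.66 -0.88 -2.04 -1.84] sd [0.66 0.03 0.27 0.01 0.   0.01]
```

Call:
servo_tool([
  [-1, [0, -0.0025, 0], 0.75],
  [-1, [0.0001, -0.005, 0], 1.5],
])

```text
clock: 12.25
ee_pos: [0.4637, 0.0467, 0.0823]
orientation: [0.93, 0.369, 0.0, 0.0]
wrist_force: [4.1, -6.4, -1.1]
width: 0.0232
gripper_force: 60.0
```

```bash
python3 -c "
from h import *
st();avg(2)"
```

```text
t12.25 psi 43.27 z 0.0823 Ftool [-1.42  7.51  1.15] Mtool [-1.26  0.19 -0.65] ringc [0.6021 0.1769] handle ang 43.53 r 0.1917 plugT -2.08 w 0.023216669691272725
t12.35 psi 43.27 z 0.0823 Fx Fy Fz Mz plugT clickT [-1.06  7.65 -0.02 -0.58 -2.03 -1.78] sd [0.29 0.37 0.15 0.03 0.1  0.09]
```

The wrist moment is falling while the side force rises. That fits the handle now swinging about the click joint, so I take a little more, about the 157 mm pivot.

Call:
servo_tool([
  [-1, [0, -0.0028, 0], 1],
  [-1, [0.0001, -0.0055, 0], 2],
])

```text
clock: 12.55
ee_pos: [0.4599, 0.0508, 0.0823]
orientation: [0.936, 0.352, -0.0, 0.0]
wrist_force: [3.5, -4.7, -1.0]
width: 0.0232
gripper_force: 60.0
```

```bash
python3 -c "
from h import *
st();avg(2)"
```

```text
t12.55 psi 41.25 z 0.0823 Ftool [-0.41  5.83  1.  ] Mtool [-0.99  0.27 -0.68] ringc [0.6028 0.176 ] handle ang 41.86 r 0.1917 plugT -1.79 w 0.02324563800250705
t12.65 psi 41.26 z 0.0823 Fx Fy Fz Mz plugT clickT [-0.81  7.24  0.41 -0.58 -1.95 -1.71] sd [0.52 0.06 0.4  0.04 0.03 0.03]
```

Call:
servo_tool([
  [-1, [0, -0.0021, 0], 0.75],
  [-1, [0.0001, -0.0042, 0], 1.5],
])

```text
clock: 12.85
ee_pos: [0.4571, 0.054, 0.0823]
orientation: [0.94, 0.34, -0.0, -0.0]
wrist_force: [2.6, -5.2, -0.9]
width: 0.0233
gripper_force: 60.0
```

```bash
python3 -c "
from h import *
st();avg(2)"
```

```text
t12.85 psi 39.76 z 0.0823 Ftool [-1.38  5.68  0.91] Mtool [-0.97  0.31 -0.64] ringc [0.6032 0.1755] handle ang 40.58 r 0.1917 plugT -1.72 w 0.023299414067556742
t12.95 psi 39.76 z 0.0823 Fx Fy Fz Mz plugT clickT [-0.68  6.39  0.87 -0.53 -1.75 -1.54] sd [0.37 0.28 0.37 0.01 0.04 0.03]
```

Call:
servo_tool([
  [-1, [0, -0.0016, 0], 0.6],
])

```text
clock: 13.05
ee_pos: [0.4561, 0.0552, 0.0823]
orientation: [0.942, 0.335, -0.0, -0.0]
wrist_force: [2.7, -4.8, -0.4]
width: 0.0227
gripper_force: 60.1
```

```bash
python3 -c "
from h import *
st();avg(2)"
```

```text
t13.05 psi 39.18 z 0.0823 Ftool [-0.93  5.37  0.44] Mtool [-0.88  0.38 -0.69] ringc [0.6034 0.1752] handle ang 40.12 r 0.1917 plugT -1.71 w 0.02269844605051583
t13.15 psi 39.17 z 0.0823 Fx Fy Fz Mz plugT clickT [-0.21  6.31  0.43 -0.59 -1.79 -1.58] sd [0.2  0.1  0.17 0.02 0.   0.01]
```

Call:
servo_tool([
  [-1, [0.0001, 0.0055, 0], -2],
  [-1, [0.0004, 0.011, 0], -4],
  [-1, [0.0009, 0.0168, 0], -6],
  [-1, [0.0009, 0.0168, 0], -6],
])

```text
clock: 13.55
ee_pos: [0.468, 0.0423, 0.0823]
orientation: [0.923, 0.385, 0.0, 0.0]
wrist_force: [4.8, -3.3, -0.8]
width: 0.0231
gripper_force: 60.3
```

```bash
python3 -c "
from h import *
st();avg(2)"
```

```text
t13.55 psi 45.28 z 0.0823 Ftool [1.01 5.74 0.84] Mtool [-0.91  0.45 -1.  ] ringc [0.6017 0.1773] handle ang 45.35 r 0.1917 plugT -2.09 w 0.023134666593762423
t13.65 psi 45.22 z 0.0822 Fx Fy Fz Mz plugT clickT [-1.16  5.87  0.82 -0.94 -2.05 -1.86] sd [0.39 0.02 0.25 0.02 0.02 0.02]
```

The torque rose again as the handle came back, which confirms the wrench had given by about 0.1 rad. Backing off further to unload it.

Call:
servo_tool([
  [-1, [0, 0.0033, 0], -1],
  [-1, [0.0001, 0.0066, 0], -2],
  [-1, [0.0003, 0.01, 0], -3],
  [-1, [0.0005, 0.0133, 0], -4],
  [-1, [0.0005, 0.0133, 0], -4],
])

```text
clock: 14.15
ee_pos: [0.477, 0.0339, 0.0821]
orientation: [0.909, 0.417, -0.0, -0.0]
wrist_force: [-1.0, 2.2, -0.2]
width: 0.0232
gripper_force: 60.1
```

```bash
python3 -c "
from h import *
st();avg(2)"
```

```text
t14.15 psi 49.24 z 0.0821 Ftool [ 0.97 -2.17  0.19] Mtool [ 0.38  0.82 -0.56] ringc [0.6011 0.1779] handle ang 49.04 r 0.1917 plugT -0.14 w 0.023217174791036632
t14.25 psi 49.20 z 0.0821 Fx Fy Fz Mz plugT clickT [ 0.22 -1.79  0.29 -0.44 -0.1  -0.16] sd [0.35 0.31 0.37 0.02 0.04 0.03]
```

Call:
servo_tool([
  [-1, [0, 0.0045, 0], -1.5],
  [-1, [0, 0.0045, 0], -1.5],
  [-1, [0, 0.0045, -0.002], -1.5],
  [-1, [0, 0.0045, -0.005], -1.5],
  [-1, [0, 0.0045, -0.008], -1.5],
  [-1, [0, 0.0045, -0.008], -1.5],
])

```text
clock: 14.85
ee_pos: [0.4805, 0.0311, 0.0906]
orientation: [0.904, 0.428, 0.0, 0.0]
wrist_force: [-1.7, 0.1, -4.1]
width: 0.0235
gripper_force: 59.4
```

```bash
python3 -c "
from h import *
st();avg(2)"
```

```text
t14.85 psi 50.70 z 0.0906 Ftool [-1.03 -1.37  4.12] Mtool [ 0.07 -0.17 -0.09] ringc [0.6008 0.1782] handle ang 50.37 r 0.1916 plugT 0.17 w 0.023473508782415033
t14.95 psi 50.71 z 0.0903 Fx Fy Fz Mz plugT clickT [-0.15  0.05  3.55 -0.16 -0.17 -0.17] sd [0.44 0.32 0.41 0.03 0.03 0.02]
```

Force is just the wrench's weight, so it is free. Lifting clear.

Call:
servo_tool([
  [-1, [0, 0, -0.01], 0],
  [-1, [0, 0, -0.025], 0],
  [-1, [0, 0, -0.045], 0],
  [-1, [0, 0, -0.065], 0],
  [-1, [0, 0, -0.075], 0],
  [-1, [0, 0, -0.075], 0],
  [-1, [0, 0, -0.075], 0],
])

```text
clock: 15.65
ee_pos: [0.4804, 0.0311, 0.1649]
orientation: [0.904, 0.428, -0.0, -0.0]
wrist_force: [0.2, -0.7, -4.4]
width: 0.023
gripper_force: 59.5
```

```bash
python3 -c "
from h import *
st();go(.5,-.1,.165,56);go(.4543,-.261,.165,62.3)"
```

```text
t15.65 psi 50.70 z 0.1649 Ftool [-0.4   0.64  4.39] Mtool [ 0.01 -0.26 -0.04] ringc [0.6007 0.1782] handle ang 50.34 r 0.1917 plugT -0.16 w 0.023009676565828304
t15.65 at [0.4804 0.0311 0.1649] psi 50.7 tilt [-0.0003  0.0001] shift [-0.089   0.0982 -0.0001] turn -5.3 F [ 0.2 -0.7 -4.4] M [-0.2   0.18  0.04] w 0.0230
t15.65 at [0.4804 0.0311 0.1649] psi 50.7 tilt [-0.0003  0.0001] shift [-2.426e-01  1.648e-01 -1.000e-04] turn -11.6 F [ 0.2 -0.7 -4.4] M [-0.2   0.18  0.04] w 0.0230
```

Call:
servo_tool([
  [-1, [-0.03, 0.02, 0], -2],
  [-1, [-0.065, 0.044, 0], -3],
  [-1, [-0.1, 0.068, 0], -5],
  [-1, [-0.135, 0.092, 0], -7],
  [-1, [-0.17, 0.116, 0], -9],
  [-1, [-0.205, 0.14, 0], -10],
  [-1, [-0.23, 0.156, 0], -11.6],
  [-1, [-0.2425, 0.165, 0], -11.6],
  [-1, [-0.2425, 0.165, 0], -11.6],
  [-1, [-0.2425, 0.165, 0], -11.6],
])

```text
clock: 16.65
ee_pos: [0.4545, -0.2602, 0.1645]
orientation: [0.856, 0.517, -0.0, -0.001]
wrist_force: [-1.2, 0.5, -3.7]
width: 0.0229
gripper_force: 59.6
```

```bash
python3 - <<'E'
from h import *
T=manip.camera("top")
cv2.imwrite("pics/c8.png",crop(T["color"][:,:,::-1],320,155,133,100,6))
go(.4543,-.261,.035,62.3)
E
```

```text
t16.70 at [ 0.4547 -0.2599  0.1648] psi 62.3 tilt [-0.0009  0.0011] shift [-0.0012  0.0004  0.1298] turn 0.0 F [ 0.6  0.7 -3.7] M [-0.14  0.06  0.05] w 0.0229
```

View pics/c8.png

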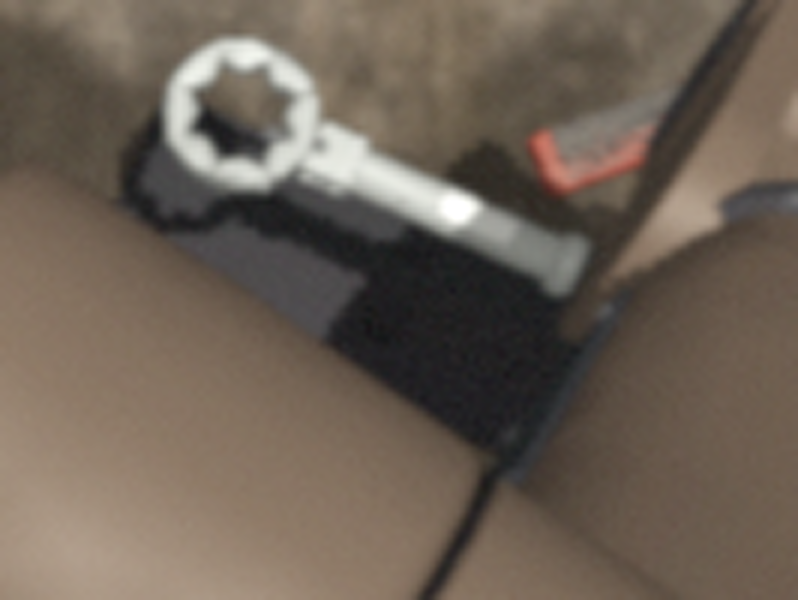

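c8 shows the wrench over its case, ring at about (241,115) and in line with the tray. I lower it onto the original grasp pose.

Call:
servo_tool([
  [-1, [-0.0012, 0.0004, 0.03], 0],
  [-1, [-0.0012, 0.0004, 0.07], 0],
  [-1, [-0.0012, 0.0004, 0.1], 0],
  [-1, [-0.0012, 0.0004, 0.12], 0],
  [-1, [-0.0012, 0.0004, 0.128], 0],
  [-1, [-0.0012, 0.0004, 0.133], 0],
  [-1, [-0.0012, 0.0004, 0.137], 0],
  [-1, [-0.0012, 0.0004, 0.137], 0],
])

```text
clock: 17.5
ee_pos: [0.4548, -0.2622, 0.0287]
orientation: [0.856, 0.517, 0.0, 0.0]
wrist_force: [0.0, 0.3, -4.6]
width: 0.0228
gripper_force: 59.6
```

```bash
python3 -c "
from h import *
avg(2);go(.4543,-.261,.0242,62.3)"
```

```text
t17.60 psi 62.31 z 0.0290 Fx Fy Fz Mz plugT clickT [ 0.04  0.24  4.09 -0.01 -0.06 -0.05] sd [0.02 0.55 0.01 0.02 0.13 0.11]
t17.60 at [ 0.4548 -0.2624  0.029 ] psi 62.3 tilt [ 0.001  -0.0006] shift [ 0.001  -0.0011  0.0048] turn 0.0 F [ 0.7 -0.4 -4.1] M [-0.18  0.13  0.04] w 0.0233
```

Call:
servo_tool([
  [-1, [0.001, -0.001, 0.002], 0],
  [-1, [0.001, -0.001, 0.004], 0],
  [-1, [0.001, -0.001, 0.0055], 0],
  [-1, [0.001, -0.001, 0.0055], 0],
])

```text
clock: 18.0
ee_pos: [0.4542, -0.261, 0.0242]
orientation: [0.856, 0.517, 0.0, 0.0]
wrist_force: [-4.4, 2.9, 18.8]
width: 0.0231
gripper_force: 62.8
```

```bash
python3 -c "
from h import *
avg(2);go(.4543,-.261,.0242,62.3)"
```

```text
t18.10 psi 62.29 z 0.0241 Fx Fy Fz Mz plugT clickT [  1.06  -4.65 -18.17  -0.04   0.84   0.69] sd [0.34 0.08 0.11 0.01 0.01 0.01]
t18.10 at [ 0.4542 -0.261   0.0241] psi 62.3 tilt [ 0.001  -0.0005] shift [ 0.      0.0001 -0.0001] turn -0.0 F [-3.5  3.4 18.1] M [0.84 0.53 0.05] w 0.0229
```

Seated in the saddles with 18 N of support. Opening the gripper.

Call:
servo_tool([
  [1, [0, 0, 0], 0],
  [1, [0, 0, 0], 0],
  [1, [0, 0, 0], 0],
  [1, [0, 0, 0], 0],
  [1, [0, 0, 0], 0],
  [1, [0, 0, 0], 0],
  [1, [0, 0, 0], 0],
  [1, [0, 0, 0], 0],
])

```text
clock: 18.9
ee_pos: [0.4541, -0.2609, 0.0227]
orientation: [0.856, 0.517, 0.0, -0.0]
wrist_force: [-0.4, 0.0, -0.1]
width: 0.0857
gripper_force: 0.0
```

Call:
servo_tool([
  [1, [0, 0, -0.02], 0],
  [1, [0, 0, -0.05], 0],
  [1, [0, 0, -0.09], 0],
  [1, [0, 0, -0.13], 0],
  [1, [0, 0, -0.17], 0],
  [1, [0, 0, -0.2], 0],
  [1, [-0.05, 0, -0.2], 0],
  [1, [-0.1, 0, -0.2], 0],
  [1, [-0.1, 0, -0.2], 0],
  [1, [-0.1, 0, -0.2], 0],
])

```text
clock: 19.9
ee_pos: [0.407, -0.3501, 0.2226]
orientation: [0.856, 0.516, 0.0, -0.0]
wrist_force: [0.5, 0.6, 0.5]
width: 0.0851
gripper_force: 0.0
```

```bash
python3 - <<'E'
from h import *
go(.4,-.35,.22,62)
a=cv2.imread("pics/top0.png");T=manip.camera("top");b=np.ascontiguousarray(T["color"][:,:,::-1])
cv2.imwrite("pics/top9.png",b)
# ring shift vs start: bright mask in ring window, and template match
t=a[168:208,335:385];r=cv2.matchTemplate(b[150:226,315:405],t,cv2.TM_CCOEFF_NORMED);_,v,_,l=cv2.minMaxLoc(r);print("ring patch shift px",l[0]-20,l[1]-18,v)
g=lambda im:(im[168:206,338:372].min(2)>120)
for im in(a,b):
    y,x=np.where(g(im));print(x.mean()+338,y.mean()+168,len(x))
E
```

```text
t19.90 at [ 0.407  -0.3501  0.2226] psi 62.2 tilt [-0.0002  0.0005] shift [-0.0031 -0.0062  0.0026] turn 0.2 F [0.5 0.6 0.5] M [-0.03 -0.   -0.02] w 0.0851
ring patch shift px 0 0 0.9832467436790466
357.58550724637684 187.99420289855072 345
357.54829545454544 188.0653409090909 352
```

The ring is back within 0.1 px of where it started. Handing in.

```bash
python3 -c "
from cell import manip
print(manip.close_job())"
```

```text
the job is handed in; nothing more can be done
None
```

I tightened the plug until the wrench gave way, stopping short of its hard stop by my force and angle estimates. The wrench is back in its case, with its ring within 0.1 pixel of its starting place. I handed the job in at about 20 s; it returned no verdict.

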